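# Free the paint jar's screw cap and hold it over the jar

### The job

Slide the tape roll straight up off the capped paint jar and lay it flat on the middle of the notebook. Then unscrew the jar's tight cap anticlockwise while the holder braces the jar, lift it off once its threads let go, and finish still holding it level in the gripper just above the jar's mouth, clear of the jar by no more than about 3 cm. The jar must stay seated in its holder and the other things on the table must be left where they are.

Things in the scene. Friction and masses are not known exactly. Their poses are not given: they have to be found in the camera images.
- holder: Wooden jar holder fixed to the table: square block 104 x 104 mm, 52 mm high, with a 52 mm square pocket (floor 8 mm above the table) that keeps the jar from turning. Origin at the centre of its underside, z up, x and y along its sides.
- jar: Loose square plastic jar (body 50 x 50 x 42 mm, 0.4 kg) in the holder's pocket, its shoulders just below the holder's top; round neck 39 mm across (47 mm over the threads), up to 61 mm over its underside. Origin at the centre of its underside, 8 mm above the table; z up, x and y along its sides. Pulling the cap up before it is unscrewed lifts the jar out of the holder.
- jar_mouth (a point): Centre of the jar's mouth, on the neck's upper edge, 61 mm above the jar's origin (69 mm above the table). z up, axes as the jar's. A springy sealing disc lies on the mouth.
- cap: Round ribbed screw cap, 54 mm across, 20 mm high, hollow from below (wall 2.5 mm), 40 g. Origin at the centre of its lower rim, z up through its top. Screwed on, its origin is 47 mm above the jar's origin (rim 55 mm, top 75 mm above the table; rim 3 mm above the holder's top) and its x axis is within 0.1 rad of the jar's x axis.
- cap_top (a point): Centre of the cap's top, 20 mm above its origin. The springy seal (25 N) makes the cap stiff, about 0.6 N m: grip it with some 50 N. Turned anticlockwise from above by 50 degrees, its three thread starts let go and it can rise 1 to 2 mm by itself; from 55 to 90 degrees it lifts straight off; at about 100 degrees it meets the next starts and jams.
- roll: Wide roll of tape, 86 mm outside, 64 mm bore (wall 11 mm), 48 mm high, 80 g, standing on the holder's top around the cap, so that the cap lies inside its bore, 23 mm below its upper edge. Origin at the centre of its underside, z along its axis. It can be pinched across its wall from above.
- notebook: Notebook lying on the table, fixed, 148 mm along its x, 108 mm along its y, 11 mm over its wire binding, 7 mm thick where things lie. Origin at the centre of its underside, z up.
- tank_wagon: Model tank wagon, bystander, 18 x 77 x 29 mm. Origin at the centre of its underside.
- tree: Model tree, bystander, 37 x 42 x 46 mm. Origin at the centre of its underside.
- pot: Small paint pot, bystander, 31 mm across, 42 mm high. Origin at the centre of its underside.
- goods_van: Model goods van, bystander, 19 x 71 x 36 mm. Origin at the centre of its underside.
- cottage: Model cottage, bystander, 52 x 73 x 50 mm. Origin at the centre of its underside.
There are look-alikes about, which are no part of the job. There is more than one size of the cap; the one meant has the size given above.

How it is judged (in metres and radians):
On the way, in this order (a step that is already met when the one before it is completed fails the run):
1. the tape roll lies flat on the notebook, let go, with the cap still screwed on (horizontal distance between roll and notebook below 0.04 m and z of roll in the frame of notebook below 0.016 m and angle between roll's own z axis and vertical below 0.08 rad and contact force between roll and the fingers below 0.1 N and angle between the x axis of cap and the x axis of jar, either way round below 0.35 rad and z of cap in the frame of jar below 0.05 m), for 0.2 s.
2. the cap is turned until its threads let go, still on the neck of the seated jar (angle between the x axis of cap and the x axis of jar, either way round above 0.75 rad and z of cap in the frame of jar below 0.056 m and horizontal distance between cap and jar below 0.006 m and z of jar in the frame of holder below 0.012 m), for 0.1 s.
At the end, for the whole second after the job is handed in: The gripper holds the cap, level within 10 degrees, at rest, its rim 3 to 45 mm above the jar's mouth, within 20 mm of its axis, touching neither jar nor holder; the jar is upright and home in the holder (within 3 mm); the roll lies flat, let go, within 40 mm of the notebook's centre (z of cap in the frame of jar_mouth between 0.003 and 0.045 m and horizontal distance between cap and jar_mouth below 0.02 m and angle between cap's own z axis and vertical below 0.17 rad and contact force between cap and the fingers above 2 N and contact force between cap and jar below 0.05 N and contact force between cap and holder below 0.05 N and linear speed of each of cap, roll below 0.02 m/s and z of jar in the frame of holder below 0.011 m and angle between each of jar, roll's own z axis and vertical below 0.08 rad and horizontal distance between jar and holder below 0.005 m and horizontal distance between roll and notebook below 0.04 m and z of roll in the frame of notebook below 0.016 m and contact force between roll and the fingers below 0.1 N); the arm keeps its last pose, push and grip.
It fails at once if the jar is pulled more than 8 mm up out of its holder (z of jar in the frame of holder above 0.016 m).
It fails at once if a bystander is moved more than 20 mm (distance of any of tank_wagon, tree, pot, goods_van, cottage from where it was at the start of the episode above 0.02 m).
It also fails if it takes over 50 s, if anything falls off the work surface, if the arm or the gripper's body presses on something with over 40 N, if the wrist force passes 120 N, or if a joint passes its speed limit or range.

### The arm

A 6-joint arm with a two-finger parallel gripper is mounted at the origin on a cart in front of the work surface, level with it; the furniture and walls round the work are solid. World frame = base frame: x ahead of the robot, y to its left, z up, the work surface at z = 0. Lengths are in mm, angles in rad, forces in N, time in s.
With the tool pointing down it reaches from about 350 to 975 mm from the base axis. Payload 7.1 kg.
Tool frame: the origin (TCP) lies midway between the tips of the shut fingers; the grasp point (between the pads) lies 19 mm behind it (ctrl.grip_depth is the distance from the TCP to the grasp point, in mm); z points along the fingers, y is the line along which they close (so a half turn about z gives the same grasp; the last joint's range is limited). The gripper opens to 88 mm and grips with 3 to 60 N. Pads are 20 mm wide; open, the fingers measure 115 mm over their backs; the gripper's body (75 mm by 178 mm) begins 61 mm behind the grasp point.
Start: joints at [1.23, 0.423, 1.63, -0, 1.089, -0.019], TCP at [197.64, 592.911, 222.675] pointing down, gripper open.
Joint ranges: [-3, 3], [-0.9, 2.11], [0.09, 2.58], [-1.31, 4.45], [0.11, 2.69], [-2.54, 2.54]. Speed limits (rad/s): [2.39, 2.39, 3.01, 3.14, 3.14, 3.14].

### API

Orientations are given as a rotation vector (axis times angle).
In Python, from workcell import ctrl, cams gives the robot as it stands.
- The arm moves only by the tool move_arm, never from a script. Its argument "steps" is a list of rows, each a list of 3 entries, a list of its own where there are three numbers: the shift along the tool's x, y, z in units of 25 mm (1.0 is 25 mm), then the turn about the tool's z in units of 5 degrees (1.0 is 5 degrees), then the closure, from 0 (fully open) to 1 (shut). A call has 1 to 20 rows; each row shifts and turns the commanded pose from where the row before left it, along the tool's axes as they then stand; what a row does not reach is not made up. A row lasts 1/12 s, in which the tool goes at most 41.7 mm and 7.16 degrees, less where a joint would pass 70% of its speed; a pose out of reach is approached as far as the arm can. A call is refused whole if a number of a shift passes 1 or a number of a turn 1, either way. A call with a gripper value outside its range is refused whole. The fingers move at their own pace and stop on an object; the grip force is fixed at half the most. Time passes only in rows, so rows that do not move let the fingers close. It gives the time, the measured TCP pose, the force, the opening and the grip force at its end, in the units of the state.
- ctrl.get_obs(): the state, without advancing time (a new reading comes with each control period).
- cams.get_image(name): name is "scene" or "top" or "wrist"; returns a dict with "image" (480x640x3 uint8, red, green, blue), "camera_matrix" (3x3 intrinsics, pixels), "xyz" and "rotation" of the camera in the world; the wrist camera has in their place "mount" (4x4, takes a point from camera to tool coordinates, whose origin is the TCP and whose axes are the flange's). Camera axes: x right, y down, z forward; pixel columns grow to the right and rows downward; lengths in mm; the calibration is good to about 2 mm. The wrist camera is an equidistant fisheye: a pixel r from the principal point sees the ray r / f radians off the axis. A picture is of the moment at which its call begins: read the wrist's pose just before it. There is no depth.
- ctrl.close_job(): hands the job in; it is judged then, once.
Trained networks look in the newest picture that a camera, given by its name, has taken for a name from the list of things; names that differ only in an ending like _2 or _b are one class to them, and where a whole thing is asked for, a point or a joint stands for the part that bears it (a point fixed in the world has none). Each returns a list of dicts, best first, with "p" (0 to 1); they miss things now and then, are a little off and sometimes report something else, mostly with a low value. They report only what shows in the picture. A call takes as long as a camera call. They do not tell look-alikes from the thing itself.
- cams.boxes_of(camera, thing): "rect" ([centre column, centre row, width, height] in pixels, round what is visible of it).
- cams.cut_out(camera, thing): "pixels" (480x640 bool, what is visible of it) and "rect" ([centre column, centre row, width, height] in pixels, round what is visible of it).
The state is a dict: "t": time; "qpos": joint angles; "qvel": joint speeds; "joint_torque": joint torques, N m; "ee_pos": TCP position; "orientation": TCP orientation; "ft_force": force on the tool from outside, world axes, zero at the start; "moment": the same for the moment, N m; "width": finger opening in mm; "grasp_force": force on a finger pad.
Only numpy, scipy, OpenCV 4.12 (cv2) and the standard library are available. Lean on these libraries where they do the work, as an engineer would, in place of code of your own. Each camera call takes 0.05 s, during which the arm holds its last target. There are 200 camera calls.

## Working session

There is one attempt and no reset: what is moved stays moved. The work goes in short steps, Python scripts to look and compute and a tool call to move; the robot and the scene stay as the last step left them, time stands still between calls to the robot, and variables do not carry over. Pictures are saved under pics/ and viewed, at most 12 in all, crops included, and the job is handed in when it is done.

Besides the shell and the picture viewer there is one more tool, called after "Call:" as name([rows], argument=value, ...), one row to a line, values as JSON. move_arm: Moves the arm, as the interface text tells. Its arguments: {"type":"object","properties":{"steps":{"type":"array"}},"required":["steps"]}

```bash
mkdir -p pics; cat > h.py <<'E'
import numpy as np, cv2
from scipy.spatial.transform import Rotation as R
from workcell import ctrl, cams
def ray(im,u,v):
    K=im["camera_matrix"]; d=np.array([(u-K[0][2])/K[0][0],(v-K[1][2])/K[1][1],1.])
    return np.array(im["xyz"],float), d, np.array(im["rotation"],float)
def on_plane(im,u,v,z):
    o,d,Ro=ray(im,u,v)
    Rm=Ro if Ro.shape==(3,3) else R.from_rotvec(Ro).as_matrix()
    w=Rm@d; return o+w*(z-o[2])/w[2]
E
python3 - <<'E'
from h import *
o=ctrl.get_obs(); print({k:np.round(v,3) for k,v in o.items()})
H={"roll":48+52,"notebook":7,"holder":52,"cap":75,"jar":60,"tank_wagon":29,"tree":46,"pot":42,"goods_van":36,"cottage":50}
for c in ("top","scene"):
    im=cams.get_image(c); cv2.imwrite(f"pics/{c}0.png",im["image"][:,:,::-1])
    print(c,np.round(im["xyz"],1),np.round(im["rotation"],3).tolist(),np.round(im["camera_matrix"],1).tolist())
    for n,h in H.items():
        for b in cams.boxes_of(c,n):
            r=b["rect"]; print(c,n,round(b["p"],2),np.round(r,0),np.round(on_plane(im,r[0],r[1],h)[:2],0))
E
```

```text
{'t': np.float64(0.0), 'qpos': array([ 1.23 ,  0.424,  1.631, -0.   ,  1.089, -0.019]), 'qvel': array([-0.001,  0.001, -0.002, -0.001,  0.001,  0.002]), 'joint_torque': array([ 1.0000e-03, -5.4462e+01, -2.7368e+01,  6.4000e-02,  2.2000e-02,
       -0.0000e+00]), 'ee_pos': array([197.453, 592.381, 221.888]), 'orientation': array([-5.030e-01, -3.101e+00,  2.000e-03]), 'ft_force': array([ 0.551, -0.754,  0.68 ]), 'moment': array([ 0.033,  0.039, -0.001]), 'grasp_force': np.float64(0.0), 'width': np.float64(87.477)}
top [ 460.2    9.9 1061.8] [-2.167, 2.175, -0.112] [[541.8, 0.0, 317.2], [0.0, 541.8, 233.3], [0.0, 0.0, 1.0]]
top roll 0.78 [220. 248.  54.  49.] [532. 180.]
top notebook 0.66 [444. 249.  74.  83.] [ 535. -241.]
top holder 0.95 [221. 249.  69.  66.] [533. 186.]
top cap 0.9 [275. 308.  43.  39.] [425.  85.]
top cap 0.88 [170. 232.  22.  21.] [563. 276.]
top cap 0.76 [219. 248.  30.  26.] [534. 187.]
top tank_wagon 0.77 [328. 315.  16.  39.] [410. -12.]
top tree 0.52 [333. 204.  16.  23.] [618. -22.]
top pot 0.48 [324. 252.  14.  11.] [528.  -5.]
top goods_van 0.85 [337. 165.  36.  15.] [696. -32.]
top goods_van 0.28 [331. 204.  16.  18.] [620. -20.]
top cottage 0.74 [275. 165.  42.  36.] [693.  87.]
scene [-111.7 -352.8  502.6] [-1.826, 1.083, -0.643] [[546.6, 0.0, 323.3], [0.0, 546.6, 236.9], [0.0, 0.0, 1.0]]
scene roll 0.6 [235. 232.  55.  51.] [499. 150.]
scene notebook 0.64 [481. 340.  82.  77.] [ 536. -248.]
scene holder 0.58 [236. 264.  84.  58.] [481. 138.]
scene cap 0.87 [242. 310.  56.  44.] [359.  35.]
scene jar 0.37 [481. 342.  77.  71.] [ 463. -260.]
scene tank_wagon 0.87 [296. 339.  43.  35.] [389. -30.]
scene tree 0.89 [365. 266.  21.  23.] [585. -42.]
scene tree 0.32 [389. 249.  37.  23.] [654. -55.]
scene pot 0.68 [332. 292.  18.  37.] [497. -27.]
scene goods_van 0.82 [388. 249.  33.  22.] [670. -46.]
scene cottage 0.72 [331. 235.  44.  31.] [647.  54.]
```

View pics/top0.png

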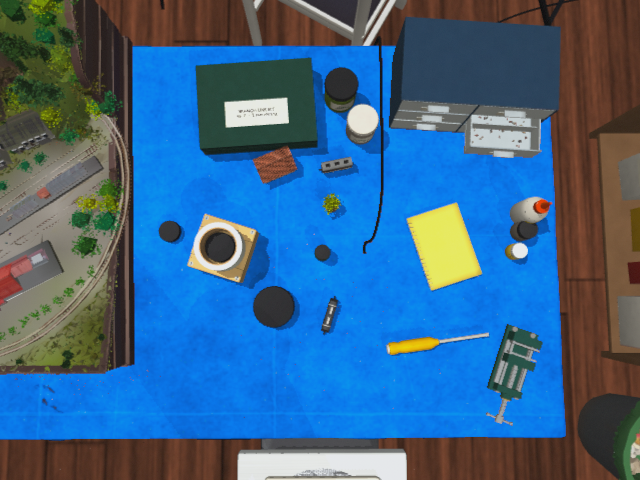

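View pics/scene0.png

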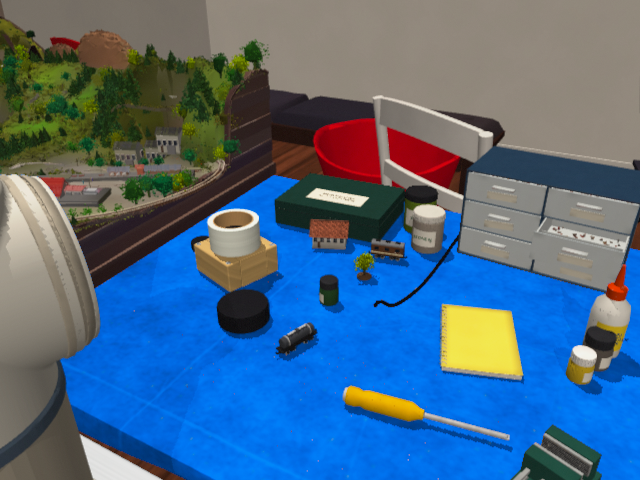

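The top view shows the roll around (218,246) on the holder at (222,248), and the yellow notebook at (444,247) with its binding on the left. There are look-alike caps at (274,307) and (170,232). Next I'll refine the poses.

```bash
python3 - <<'E'
from h import *
im=cams.get_image("top"); rgb=im["image"]; hsv=cv2.cvtColor(rgb,cv2.COLOR_RGB2HSV)
def big(m):
    c,_=cv2.findContours(m.astype(np.uint8),cv2.RETR_EXTERNAL,cv2.CHAIN_APPROX_NONE); return max(c,key=cv2.contourArea)
for n,z in (("notebook",7),("holder",52)):
    m=cams.cut_out("top",n)[0]["pixels"]
    P=np.array([on_plane(im,*p[0],z)[:2] for p in big(m)],np.float32); r=cv2.minAreaRect(P); print(n,"net",np.round(r[0]+r[1]+(r[2],),1))
sub=np.zeros(hsv.shape[:2],bool); sub[190:300,395:495]=1
m=sub&(hsv[...,0]>20)&(hsv[...,0]<35)&(hsv[...,1]>120)&(hsv[...,2]>120)
r=cv2.minAreaRect(np.array([on_plane(im,*p[0],7)[:2] for p in big(m)],np.float32)); print("nb colour",r)
sub=np.zeros(hsv.shape[:2],bool); sub[205:290,180:265]=1
m=sub&(hsv[...,1]<50)&(hsv[...,2]>120)
c=big(cv2.morphologyEx(m.astype(np.uint8),cv2.MORPH_OPEN,np.ones((3,3))))
P=np.array([on_plane(im,*p[0],100)[:2] for p in c],np.float32); print("roll out",cv2.fitEllipse(P),cv2.minEnclosingCircle(P))
# hole in the white ring
b=big(cams.cut_out("top","cap")[0]["pixels"]); 
for d in cams.cut_out("top","cap"):
    r=d["rect"]; P=np.array([on_plane(im,*p[0],75)[:2] for p in big(d["pixels"])],np.float32); print("cap",round(d["p"],2),np.round(r),cv2.fitEllipse(P))
h=im["image"][200:295,175:270]; 
cv2.imwrite("pics/crop1.png",cv2.resize(h[:,:,::-1],None,fx=6,fy=6,interpolation=cv2.INTER_CUBIC))
E
```

```text
notebook net [ 543.1 -238.7  153.5  112.    18.5]
holder net [534.6 182.4 110.2 104.2  72.1]
nb colour ((541.420166015625, -239.62503051757812), (146.3287811279297, 103.30281066894531), 17.833309173583984)
roll out ((535.3934326171875, 184.36019897460938), (84.85894775390625, 86.47554016113281), 121.79733276367188) ((534.23388671875, 184.37899780273438), 44.86640930175781)
cap 0.88 [220. 249.  28.  29.] ((535.4996948242188, 184.78085327148438), (51.46276092529297, 55.16610336303711), 2.709928512573242)
cap 0.67 [275. 308.  41.  42.] ((427.6220397949219, 86.90985870361328), (72.15451049804688, 75.18168640136719), 30.251445770263672)
cap 0.67 [173. 232.  21.  21.] ((565.0215454101562, 277.1105041503906), (36.71833419799805, 40.83467483520508), 165.64869689941406)
```

View pics/crop1.png

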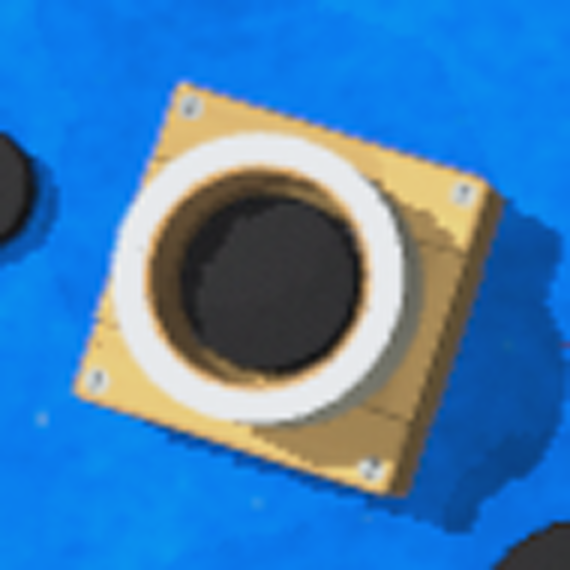

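The crop shows the cap concentric with the holder, so roll, cap and holder all centre at about (535.5,184.6). The notebook centres at about (541.5,-239.5). Now I'll travel to above the roll.

Call:
move_arm([
  [[-0.99,-0.71,-0.4],0,0],
  [[-0.99,-0.71,-0.4],0,0],
  [[-0.99,-0.71,0],0,0],
  [[-0.99,-0.71,0],0,0],
  [[-0.99,-0.71,0],0,0],
  [[-0.99,-0.71,0],0,0],
  [[-0.99,-0.71,0],0,0],
  [[-0.99,-0.71,0],0,0],
  [[-0.99,-0.71,0],0,0],
  [[-0.99,-0.71,0],0,0],
  [[-0.99,-0.71,0],0,0],
  [[-0.99,-0.71,0],0,0],
  [[-0.99,-0.71,0],0,0],
  [[-0.99,-0.71,0],0,0],
  [[-0.99,-0.71,0],0,0],
  [[-0.99,-0.71,0],0,0],
  [[-0.99,-0.71,0],0,0],
  [[0,0,0],0,0],
  [[0,0,0],0,0],
])

```text
t: 2.93
ee_pos: [501.9, 172.6, 242.7]
orientation: [-0.508, -3.1, -0.0]
ft_force: [-0.1, 0.7, -0.0]
width: 87.7
grasp_force: 0.0
```

Call:
move_arm([
  [[0,0,0],1,0],
  [[0,0,0],1,0],
  [[0,0,0],1,0],
  [[0,0,0],1,0],
  [[0,0,0],1,0],
  [[0,0,0],1,0],
  [[0,0,0],1,0],
  [[0,0,0],1,0],
  [[0,0,0],1,0],
  [[0,0,0],1,0],
  [[0,0,0],0.5,0],
  [[0,0,0],0,0],
])

```text
t: 3.93
ee_pos: [500.5, 174.8, 242.7]
orientation: [-1.823, -2.558, 0.0]
ft_force: [1.1, 0.6, -0.9]
width: 88.0
grasp_force: 0.0
```

```bash
cat >> h.py <<'E'
def goto(x,y,z,ang=None):
    """shift in tool units to target tcp, turn units to finger line angle (deg)"""
    o=ctrl.get_obs(); p=np.array(o["ee_pos"]); Rm=R.from_rotvec(o["orientation"]).as_matrix()
    a=np.degrees(np.arctan2(Rm[1,1],Rm[0,1]))
    print("t",round(float(o["t"]),2),"tcp",np.round(p,1),"line",round(a,1),"tilt",np.round(Rm[:,2],3),"q6",round(o["qpos"][5],2),"F",np.round(o["ft_force"],1),"M",np.round(o["moment"],2),"w",round(float(o["width"]),1),"g",round(float(o["grasp_force"]),1))
    print("units",np.round(Rm.T@(np.array([x,y,z])-p)/25,2), None if ang is None else round((a-ang)/5,2))
E
cat > wr.py <<'E'
from h import *
def wray(im,o,u,v):
    K=np.array(im["camera_matrix"]); M=np.array(im["mount"])
    dx,dy=u-K[0,2],v-K[1,2]; r=np.hypot(dx,dy); th=r/K[0,0]; s=np.sin(th)/max(r,1e-9)
    d=np.array([dx*s,dy*s,np.cos(th)]); Rt=R.from_rotvec(o["orientation"]).as_matrix()
    return np.array(o["ee_pos"])+Rt@M[:3,3], Rt@M[:3,:3]@d
def wplane(im,o,u,v,z):
    c,d=wray(im,o,u,v); return (c+d*(z-c[2])/d[2])[:2]
E
python3 - <<'E'
from wr import *
goto(500,172.4,150,19)
o=ctrl.get_obs(); im=cams.get_image("wrist"); cv2.imwrite("pics/w1.png",im["image"][:,:,::-1])
for n,z in (("roll",100),("cap",75),("holder",52)):
    for d in cams.cut_out("wrist",n):
        c,_=cv2.findContours(d["pixels"].astype(np.uint8),cv2.RETR_EXTERNAL,cv2.CHAIN_APPROX_NONE); c=max(c,key=cv2.contourArea)
        P=np.array([wplane(im,o,*p[0],z) for p in c],np.float32)
        print(n,round(d["p"],2),np.round(d["rect"]),"ell",np.round(np.hstack(cv2.fitEllipse(P)),1) if len(P)>5 else "")
E
```

```text
t 3.93 tcp [500.5 174.8 242.7] line 19.1 tilt [-0.  0. -1.] q6 -0.02 F [ 1.1  0.6 -0.9] M [-0.01  0.11 -0.01] w 88.0 g 0.0
units [-0.08 -0.05  3.71] 0.01
roll 0.61 [360. 222. 100. 106.] ell [532.6 186.1  84.6  91.5  38.4]
roll 0.55 [360. 218.  52.  53.] ell [529.7 191.1  47.4  49.4 113.5]
cap 0.97 [231. 252.  73.  74.] ell [431.7 115.2  67.3  74.  160.2]
cap 0.79 [360. 216.  55.  53.] ell [534.6 185.8  52.1  53.6 123.2]
cap 0.61 [418. 120.  42.  38.] ell [554.3 288.   34.4  36.6 111.7]
```

View pics/w1.png

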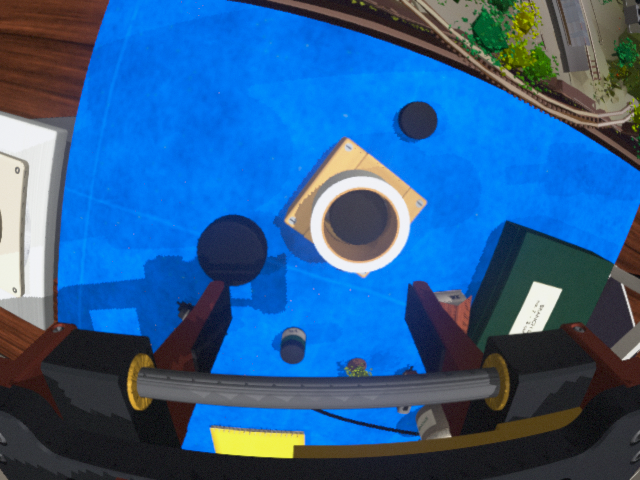

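The wrist view confirms the roll at (360,222) with the cap inside it and agrees with the top view to about 2 mm. I'll descend with the fingers half closed around the near wall.

Call:
move_arm([
  [[-0.06,-0.07,1],0,0.5],
  [[0,0,1],0,0.5],
  [[0,0,0.7],0,0.5],
  [[0,0,0],0,0.5],
  [[0,0,0.6],0,0.5],
  [[0,0,0.6],0,0.5],
  [[0,0,0.5],0,0.5],
  [[0,0,0.5],0,0.5],
  [[0,0,0.5],0,0.5],
  [[0,0,0.5],0,0.5],
  [[0,0,0.4],0,0.5],
  [[0,0,0.2],0,0.5],
  [[0,0,0],0,0.5],
  [[0,0,0],0,0.5],
])

```text
t: 5.3
ee_pos: [500.5, 171.8, 80.6]
orientation: [1.823, 2.559, 0.0]
ft_force: [-0.2, -0.3, 0.4]
width: 44.0
grasp_force: 0.0
```

```bash
python3 -c "
from h import *
goto(499.4,172.7,79,19)"
```

```text
t 5.3 tcp [500.5 171.8  80.6] line 19.1 tilt [ 0.  0. -1.] q6 -0.02 F [-0.2 -0.3  0.4] M [-0.05  0.04  0.05] w 44.0 g 0.0
units [ 0.05 -0.03  0.06] 0.01
```

Call:
move_arm([
  [[0,0,0],0,0.7],
  [[0,0,0],0,0.8],
  [[0,0,0],0,1],
  [[0,0,0],0,1],
  [[0,0,0],0,1],
  [[0,0,0],0,1],
  [[0,0,0],0,1],
])

```text
t: 5.88
ee_pos: [500.3, 171.7, 80.4]
orientation: [1.823, 2.558, 0.0]
ft_force: [-1.1, -0.5, 3.2]
width: 12.1
grasp_force: 30.3
```

Call:
move_arm([
  [[0,0,-0.2],0,1],
  [[0,0,-0.3],0,1],
  [[0,0,-0.3],0,1],
  [[0,0,-0.4],0,1],
  [[0,0,-0.4],0,1],
  [[0,0,-0.4],0,1],
  [[0,0,-0.5],0,1],
  [[0,0,-0.5],0,1],
  [[0,0,0],0,1],
])

```text
t: 6.63
ee_pos: [501.8, 172.1, 158.2]
orientation: [1.821, 2.556, 0.006]
ft_force: [-0.2, 0.7, -0.6]
width: 11.9
grasp_force: 30.3
```

```bash
python3 - <<'E'
from wr import *
goto(506.1,-251.8,155,19)
o=ctrl.get_obs(); im=cams.get_image("wrist"); s=cams.get_image("scene")
cv2.imwrite("pics/w2.png",np.hstack([cv2.resize(im["image"][:,:,::-1],(400,300)),cv2.resize(s["image"][150:390,140:460,::-1],(400,300))]))
E
```

```text
t 6.63 tcp [501.8 172.1 158.2] line 19.1 tilt [ 0.005  0.001 -1.   ] q6 -0.02 F [-0.2  0.7 -0.6] M [-0.04  0.05 -0.04] w 11.9 g 30.3
units [-16.08  -5.38   0.1 ] 0.01
```

View pics/w2.png

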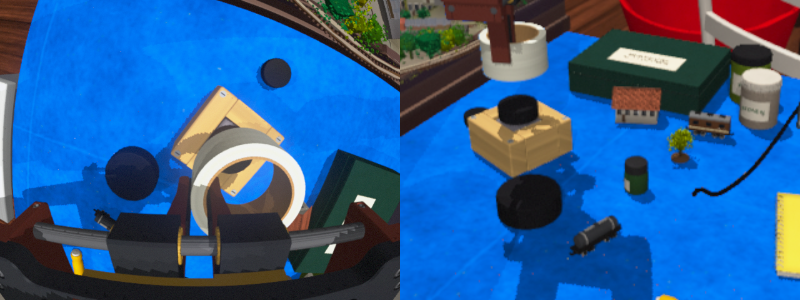

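The roll hangs level in the gripper and the cap stays on the jar. I'll carry it to the notebook.

Call:
move_arm([
  [[-0.4,-0.14,0],0,1],
  [[-0.8,-0.27,0],0,1],
  [[-0.94,-0.31,0],0,1],
  [[-0.94,-0.31,0],0,1],
  [[-0.94,-0.31,0],0,1],
  [[-0.94,-0.31,0],0,1],
  [[-0.94,-0.31,0],0,1],
  [[-0.94,-0.31,0],0,1],
  [[-0.94,-0.31,0],0,1],
  [[-0.94,-0.31,0],0,1],
  [[-0.94,-0.31,0],0,1],
  [[-0.94,-0.31,0],0,1],
  [[-0.94,-0.31,0],0,1],
  [[-0.94,-0.31,0],0,1],
  [[-0.94,-0.31,0],0,1],
  [[-0.94,-0.31,0],0,1],
  [[-0.8,-0.27,0],0,1],
  [[-0.6,-0.2,0],0,1],
  [[-0.3,-0.1,0],0,1],
  [[0,0,0],0,1],
])

```text
t: 8.4
ee_pos: [504.8, -252.9, 154.4]
orientation: [-1.825, -2.556, 0.001]
ft_force: [-0.1, -1.0, -1.2]
width: 11.7
grasp_force: 30.3
```

```bash
python3 - <<'E'
from wr import *
goto(506.1,-251.8,36.5,19)
im=cams.get_image("top")
cv2.imwrite("pics/t3.png",cv2.resize(im["image"][180:320,370:570,::-1],(800,560)))
E
```

```text
t 8.4 tcp [ 504.8 -252.9  154.4] line 18.9 tilt [-0.001  0.    -1.   ] q6 -0.82 F [-0.1 -1.  -1.2] M [-0.05  0.06  0.01] w 11.7 g 30.3
units [0.02 0.07 4.71] -0.01
```

View pics/t3.png

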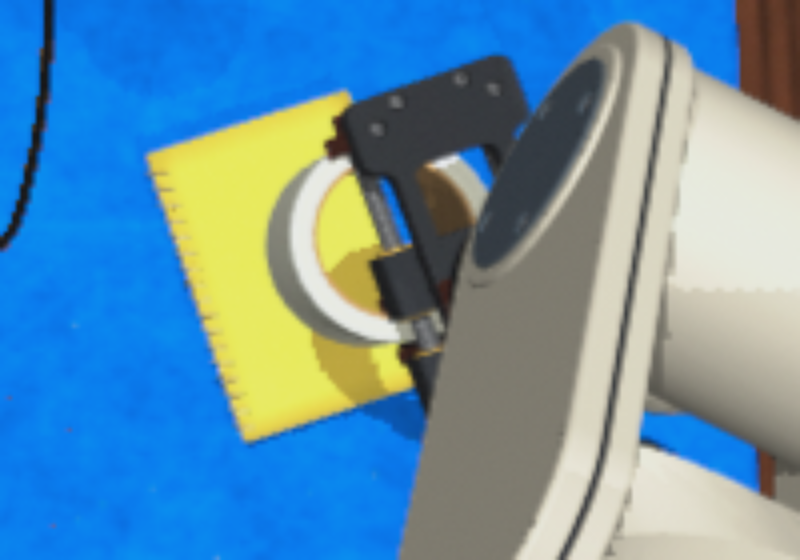

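The roll hangs over the notebook's middle, around crop pixel (388,245) as the parallax predicts. Lowering it now.

Call:
move_arm([
  [[0,0.05,0.4],0,1],
  [[0,0,0.7],0,1],
  [[0,0,0.7],0,1],
  [[0,0,0.7],0,1],
  [[0,0,0.6],0,1],
  [[0,0,0.5],0,1],
  [[0,0,0.4],0,1],
  [[0,0,0.3],0,1],
  [[0,0,0.2],0,1],
  [[0,0,0.1],0,1],
  [[0,0,0.05],0,1],
  [[0,0,0],0,1],
  [[0,0,0],0,1],
])

```text
t: 9.53
ee_pos: [507.1, -251.2, 39.4]
orientation: [1.823, 2.558, 0.0]
ft_force: [1.0, -0.3, -1.6]
width: 11.8
grasp_force: 30.3
```

Call:
move_arm([
  [[0,0,0.06],0,1],
  [[0,0,0.04],0,1],
  [[0,0,0.04],0,1],
  [[0,0,0],0,1],
  [[0,0,0],0,1],
])

```text
t: 9.95
ee_pos: [507.0, -251.1, 35.8]
orientation: [1.823, 2.558, 0.0]
ft_force: [-2.1, -0.1, 3.2]
width: 11.7
grasp_force: 30.3
```

Call:
move_arm([
  [[0,0,0],0,0.85],
  [[0,0,0],0,0.7],
  [[0,0,0],0,0.5],
  [[0,0,0],0,0.5],
  [[0,0,0],0,0.5],
  [[0,0,0],0,0.5],
  [[0,0,-0.5],0,0.5],
  [[0,0,-0.7],0,0.5],
  [[0,0,-1],0,0.5],
  [[0,0,-1],0,0.5],
  [[0,0,-1],0,0.3],
  [[0,0,-1],0,0.2],
  [[0,0,-0.5],0,0.2],
  [[0,0,0],0,0.2],
])

```text
t: 11.12
ee_pos: [508.6, -251.9, 182.1]
orientation: [1.819, 2.553, 0.001]
ft_force: [0.7, 0.6, -0.4]
width: 67.1
grasp_force: 0.0
```

```bash
python3 - <<'E'
from wr import *
goto(535.2,185.2,180,-15)
o=ctrl.get_obs(); im=cams.get_image("wrist")
for n,z in (("roll",55),("notebook",7)):
    for d in cams.cut_out("wrist",n):
        c,_=cv2.findContours(d["pixels"].astype(np.uint8),cv2.RETR_EXTERNAL,cv2.CHAIN_APPROX_NONE); c=max(c,key=cv2.contourArea)
        P=np.array([wplane(im,o,*p[0],z) for p in c],np.float32)
        print(n,round(d["p"],2),np.round(d["rect"]),"ell",np.round(np.hstack(cv2.fitEllipse(P)),1))
im=cams.get_image("scene")
cv2.imwrite("pics/s4.png",im["image"][:,:,::-1])
E
```

```text
t 11.12 tcp [ 508.6 -251.9  182.1] line 19.1 tilt [ 0.006 -0.003 -1.   ] q6 -0.81 F [ 0.7  0.6 -0.4] M [-0.07  0.05 -0.03] w 67.1 g 0.0
units [16.18  6.71  0.04] 6.81
notebook 0.61 [357. 210. 159. 114.] ell [ 541.6 -242.8  122.4  162.1  107.3]
```

View pics/s4.png

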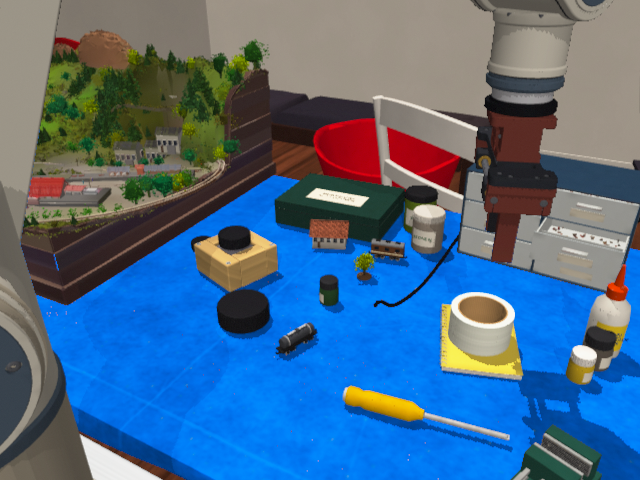

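The roll lies flat in the middle of the notebook, around (481,325), and the cap is exposed at (235,237). I'll go back over the cap.

Call:
move_arm([
  [[0.5,0.2,0],0,0.2],
  [[0.95,0.4,0],0,0.2],
  [[0.95,0.4,0],0,0.2],
  [[0.95,0.4,0],0,0.2],
  [[0.95,0.4,0],0,0.2],
  [[0.95,0.4,0],0,0.2],
  [[0.95,0.4,0],0,0.2],
  [[0.95,0.4,0],0,0.2],
  [[0.95,0.4,0],0,0.2],
  [[0.95,0.4,0],0,0.2],
  [[0.95,0.4,0],0,0.2],
  [[0.95,0.4,0],0,0.2],
  [[0.95,0.4,0],0,0.2],
  [[0.95,0.4,0],0,0.2],
  [[0.95,0.4,0],0,0.2],
  [[0.95,0.4,0],0,0.2],
  [[0.95,0.4,0],0,0.2],
  [[0.5,0.15,0],0,0.2],
  [[0,0,0],0,0.2],
])

```text
t: 12.9
ee_pos: [533.0, 189.4, 177.0]
orientation: [-1.818, -2.56, 0.002]
ft_force: [-0.1, 1.3, -1.2]
width: 70.1
grasp_force: 0.0
```

Call:
move_arm([
  [[0,0,0],1,0.2],
  [[0,0,0],1,0.2],
  [[0,0,0],1,0.2],
  [[0,0,0],1,0.2],
  [[0,0,0],1,0.2],
  [[0,0,0],1,0.2],
  [[0,0,0],0.8,0.2],
  [[0,0,0],0,0.2],
  [[0,0,0],0,0.2],
])

```text
t: 13.65
ee_pos: [533.5, 186.1, 177.5]
orientation: [-2.49, -1.916, 0.002]
ft_force: [-0.3, 0.8, 1.1]
width: 70.1
grasp_force: 0.0
```

```bash
python3 - <<'E'
from wr import *
goto(535.2,185.2,85,-15)
def cont(m): 
    c,_=cv2.findContours(m.astype(np.uint8),cv2.RETR_EXTERNAL,cv2.CHAIN_APPROX_NONE); return max(c,key=cv2.contourArea)
o=ctrl.get_obs(); im=cams.get_image("wrist"); cv2.imwrite("pics/w5.png",im["image"][:,:,::-1])
for n,z in (("cap",75),("holder",52)):
    for d in cams.cut_out("wrist",n):
        P=np.array([wplane(im,o,*p[0],z) for p in cont(d["pixels"])],np.float32)
        print(n,round(d["p"],2),np.round(d["rect"]),"ell",np.round(np.hstack(cv2.fitEllipse(P)),1))
for cam in ("top","scene"):
    im=cams.get_image(cam)
    for d in cams.cut_out(cam,"cap"):
        P=np.array([on_plane(im,*p[0],75)[:2] for p in cont(d["pixels"])],np.float32)
        print(cam,round(d["p"],2),np.round(d["rect"]),"ell",np.round(np.hstack(cv2.fitEllipse(P)),1))
E
```

```text
t 13.65 tcp [533.5 186.1 177.5] line -14.9 tilt [-0.001 -0.001 -1.   ] q6 0.57 F [-0.3  0.8  1.1] M [-0.06  0.06 -0.  ] w 70.1 g 0.0
units [-0.01  0.08  3.7 ] 0.03
cap 0.84 [322. 234.  68.  74.] ell [535.8 187.9  52.2  56.7 168.2]
cap 0.66 [326.  86.  47.  47.] ell [567.8 289.8  32.8  33.6 153.9]
cap 0.56 [244. 332.  72.  77.] ell [461.8 116.5  32.7  83.8 150.5]
holder 0.67 [322. 223. 136. 133.] ell [535.8 188.3 118.8 124.1 166.6]
top 0.82 [274. 308.  44.  39.] ell [427.7  87.   72.5  74.3 174.8]
top 0.7 [227. 249.  20.  30.] ell [537.7 172.3  27.2  57.3 102.9]
scene 0.74 [234. 237.  30.  28.] ell [523.6 172.   55.5  88.  129.5]
```

View pics/w5.png

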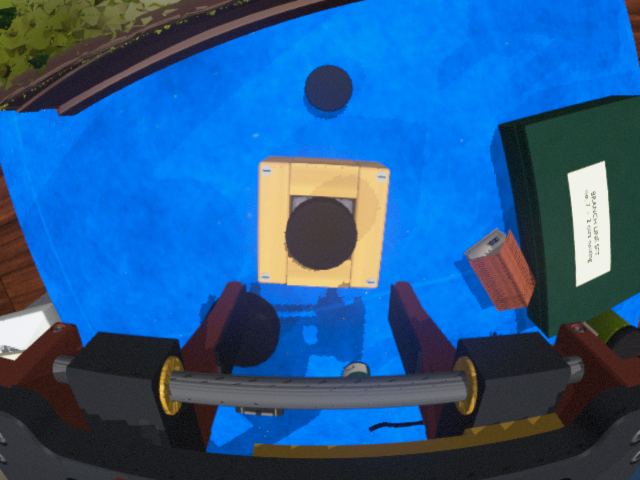

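The cap is at (322,234), centred in the holder with its four screws visible. I'll get a bias-free centre from the screws, which lie in the z=52 plane.

```bash
python3 - <<'E'
from wr import *
o=ctrl.get_obs(); im=cams.get_image("wrist")
P=np.array([wplane(im,o,u,v,52) for u,v in ((267,170),(381,176),(264,280),(371,283))]); print(np.round(P,1).tolist(),P.mean(0))
im=cams.get_image("top")
P=np.array([on_plane(im,175+u/6-.5,200+v/6-.5,52)[:2] for u,v in ((191,107),(463,193),(373,468),(96,379))]); print(np.round(P,1).tolist(),P.mean(0))
E
```

```text
[[507.6, 243.3], [592.5, 215.8], [477.5, 154.9], [564.9, 128.6]] [535.62304905 185.66287291]
[[593.3, 215.5], [565.9, 130.1], [480.4, 157.3], [508.3, 243.5]] [536.94805548 186.59332168]
```

Call:
move_arm([
  [[0,0.09,0.5],0,0.2],
  [[0,0,0.8],0,0.2],
  [[0,0,0.8],0,0.2],
  [[0,0,0.8],0,0.2],
  [[0,0,0.6],0,0.2],
  [[0,0,0.5],0,0.2],
  [[0,0,0.3],0,0.2],
  [[0,0,0.2],0,0.2],
  [[0,0,0.1],0,0.2],
  [[0,0,0],0,0.2],
  [[0,0,0],0,0.2],
  [[0,0,0],0,0.2],
])

```text
t: 15.1
ee_pos: [536.8, 186.6, 63.7]
orientation: [2.491, 1.914, 0.002]
ft_force: [-0.6, -1.2, -0.8]
width: 70.5
grasp_force: 0.0
```

```bash
python3 - <<'E'
from wr import *
goto(535.8,185.8,55.5,-15)
cams.get_image("wrist"); goto(535.8,185.8,55.5,-15)
cams.get_image("wrist"); goto(535.8,185.8,55.5,-15)
E
```

```text
t 15.1 tcp [536.8 186.6  63.7] line -14.9 tilt [ 0.001  0.    -1.   ] q6 0.57 F [-0.6 -1.2 -0.8] M [-0.08  0.09  0.02] w 70.5 g 0.0
units [-0.04 -0.03  0.33] 0.01
t 15.15 tcp [536.7 186.6  63.7] line -14.9 tilt [ 0.001  0.    -1.   ] q6 0.57 F [0.2 0.  0.3] M [-0.09  0.04  0.01] w 70.0 g 0.0
units [-0.04 -0.03  0.33] 0.01
t 15.2 tcp [536.7 186.6  63.6] line -14.9 tilt [ 0.001  0.    -1.   ] q6 0.57 F [0.6 0.5 0.2] M [-0.08  0.06  0.04] w 70.2 g 0.0
units [-0.04 -0.03  0.32] 0.01
```

Call:
move_arm([
  [[-0.03,-0.03,0.15],0,0.2],
  [[0,0,0.12],0,0.2],
  [[0,0,0.06],0,0.2],
  [[0,0,0],0,0.2],
  [[0,0,0],0,0.3],
  [[0,0,0],0,0.35],
  [[0,0,0],0,0.4],
  [[0,0,0],0,1],
  [[0,0,0],0,1],
  [[0,0,0],0,1],
  [[0,0,0],0,1],
])

```text
t: 16.12
ee_pos: [535.6, 185.9, 54.8]
orientation: [2.491, 1.914, 0.001]
ft_force: [1.6, 0.0, -1.1]
width: 53.5
grasp_force: 30.0
```

```bash
python3 -c "
from h import *
goto(535.8,185.8,55.5,-15)"
```

```text
t 16.12 tcp [535.6 185.9  54.8] line -14.9 tilt [ 0.001  0.    -1.   ] q6 0.57 F [ 1.6  0.  -1.1] M [-0.08 -0.15  0.01] w 53.5 g 30.0
units [-0.    0.01 -0.03] 0.01
```

Call:
move_arm([
  [[0,0,0],-0.5,1],
  [[0,0,0],-0.5,1],
  [[0,0,0],-0.5,1],
  [[0,0,0],-0.5,1],
])

```text
t: 16.45
ee_pos: [535.7, 185.9, 54.9]
orientation: [2.314, 2.125, 0.001]
ft_force: [1.0, -0.9, 2.7]
width: 53.4
grasp_force: 30.0
```

```bash
python3 - <<'E'
from wr import *
goto(535.8,185.8,55.5,-15)
im=cams.get_image("wrist")["image"][:,:,::-1]; cv2.imwrite("pics/w6.png",im)
E
```

```text
t 16.45 tcp [535.7 185.9  54.9] line -4.9 tilt [ 0.001  0.    -1.   ] q6 0.4 F [ 1.  -0.9  2.7] M [-0.21 -0.08 -0.39] w 53.4 g 30.0
units [-0.    0.01 -0.02] 2.03
```

View pics/w6.png

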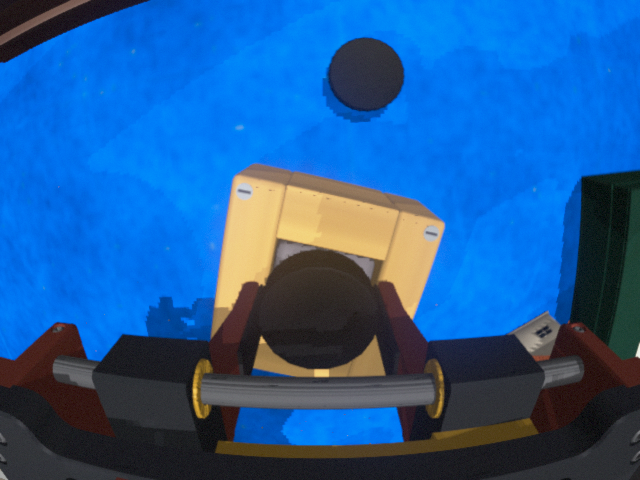

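The cap, around (320,310), is squarely between the pads. The moment is -0.39 N m, so I'll check for slip by comparing the rib and holder appearance over the next 10°.

Call:
move_arm([
  [[0,0,0],-0.5,1],
  [[0,0,0],-0.5,1],
  [[0,0,0],-0.5,1],
  [[0,0,0],-0.5,1],
])

```text
t: 16.83
ee_pos: [535.7, 185.9, 55.1]
orientation: [2.121, 2.318, 0.001]
ft_force: [1.3, -0.0, 4.2]
width: 53.9
grasp_force: 30.0
```

```bash
python3 - <<'E'
from wr import *
goto(535.8,185.8,55.5,-15)
im=cams.get_image("wrist")["image"][:,:,::-1]; cv2.imwrite("pics/w7.png",im)
a=cv2.imread("pics/w6.png"); c=lambda i:cv2.convertScaleAbs(cv2.resize(i[235:385,245:395],(390,390),interpolation=cv2.INTER_CUBIC),alpha=2.2,beta=0)
cv2.imwrite("pics/cmp.png",np.hstack([c(a),c(im)]))
E
```

```text
t 16.83 tcp [535.7 185.9  55.1] line 5.1 tilt [ 0.001  0.    -1.   ] q6 0.22 F [ 1.3 -0.   4.2] M [-0.11 -0.01 -0.27] w 53.9 g 30.0
units [-0.01  0.   -0.01] 4.02
```

View pics/cmp.png

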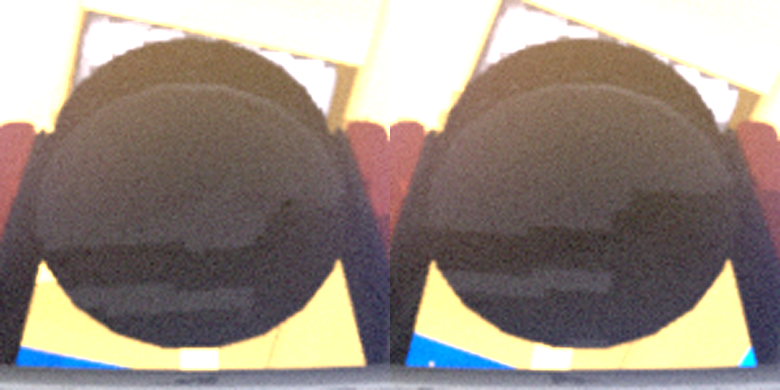

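Nothing on the cap shows its rotation. However, the upward force is growing and the torque falling, which fits the threads loosening. I'll keep turning.

Call:
move_arm([
  [[0,0,0],-0.5,1],
  [[0,0,0],-0.5,1],
  [[0,0,0],-0.5,1],
  [[0,0,0],-0.5,1],
  [[0,0,0],-0.5,1],
  [[0,0,0],-0.5,1],
])

```text
t: 17.38
ee_pos: [535.8, 186.1, 55.5]
orientation: [1.8, 2.574, 0.002]
ft_force: [-0.0, -0.1, 6.9]
width: 53.9
grasp_force: 30.0
```

```bash
python3 -c "
from h import *
goto(535.8,185.8,55.5,-15)"
```

```text
t 17.38 tcp [535.8 186.1  55.5] line 20.1 tilt [ 0.001  0.    -1.   ] q6 -0.04 F [-0.  -0.1  6.9] M [-0.14  0.17 -0.15] w 53.9 g 30.0
units [-0.01 -0.    0.  ] 7.01
```

Call:
move_arm([
  [[0,0,0],-0.5,1],
  [[0,0,0],-0.5,1],
  [[0,0,0],-0.5,1],
  [[0,0,0],-0.5,1],
  [[0,0,0],0,1],
])

```text
t: 17.8
ee_pos: [536.0, 186.2, 55.8]
orientation: [1.568, 2.721, 0.002]
ft_force: [-1.3, 0.3, 10.0]
width: 53.5
grasp_force: 30.0
```

```bash
python3 -c "
from h import *
goto(535.8,185.8,55.5,-15)"
```

```text
t 17.8 tcp [536.  186.2  55.8] line 30.1 tilt [ 0.002  0.001 -1.   ] q6 -0.21 F [-1.3  0.3 10. ] M [-0.1   0.21  0.05] w 53.5 g 30.0
units [-0.01 -0.01  0.01] 9.02
```

The cap is turning: it has risen 1 mm over 45°. I'll carry on to about 72°.

Call:
move_arm([
  [[0,0,0],-0.5,1],
  [[0,0,0],-0.5,1],
  [[0,0,0],-0.5,1],
  [[0,0,0],-0.5,1],
  [[0,0,0],-0.5,1],
  [[0,0,0],-0.5,1],
  [[0,0,0],-0.5,1],
  [[0,0,0],-0.5,1],
  [[0,0,0],-0.5,1],
  [[0,0,0],-0.5,1],
  [[0,0,0],-0.4,1],
  [[0,0,0],0,1],
  [[0,0,0],0,1],
  [[0,0,0],0,1],
])

```text
t: 18.97
ee_pos: [536.4, 186.4, 56.0]
orientation: [0.892, 3.01, 0.002]
ft_force: [-0.7, 0.1, 10.8]
width: 53.5
grasp_force: 30.0
```

```bash
python3 -c "
from h import *
goto(535.8,185.8,55.5,-15)"
```

```text
t 18.97 tcp [536.4 186.4  56. ] line 57.0 tilt [ 0.002  0.001 -1.   ] q6 -0.68 F [-0.7  0.1 10.8] M [-0.    0.06  0.08] w 53.5 g 30.0
units [ 0.01 -0.03  0.02] 14.39
```

Call:
move_arm([
  [[0,0,-0.08],0,1],
  [[0,0,-0.08],0,1],
  [[0,0,0],0,1],
  [[0,0,0],0,1],
])

```text
t: 19.3
ee_pos: [535.6, 185.9, 58.8]
orientation: [0.891, 3.012, 0.001]
ft_force: [2.1, -0.0, 0.5]
width: 53.5
grasp_force: 30.0
```

```bash
python3 -c "
from h import *
goto(535.8,185.8,55.5,-15)"
```

```text
t 19.3 tcp [535.6 185.9  58.8] line 57.0 tilt [ 0.001  0.    -1.   ] q6 -0.68 F [ 2.1 -0.   0.5] M [-0.02 -0.47 -0.01] w 53.5 g 30.0
units [-0.01 -0.    0.13] 14.41
```

Call:
move_arm([
  [[0,0,-0.08],0,1],
  [[0,0,-0.08],0,1],
  [[0,0,0],0,1],
])

```text
t: 19.55
ee_pos: [535.0, 185.7, 62.8]
orientation: [-0.891, -3.012, 0.001]
ft_force: [-0.5, -0.7, 0.2]
width: 53.9
grasp_force: 30.0
```

```bash
python3 -c "
from h import *
goto(535.8,185.8,85,-15)"
```

```text
t 19.55 tcp [535.  185.7  62.8] line 57.1 tilt [-0.001 -0.    -1.   ] q6 -0.68 F [-0.5 -0.7  0.2] M [-0.02 -0.07 -0.08] w 53.9 g 30.0
units [-0.03  0.02 -0.89] 14.41
```

Call:
move_arm([
  [[0,0,-0.1],0,1],
  [[0,0,-0.2],0,1],
  [[0,0,-0.2],0,1],
  [[0,0,-0.2],0,1],
  [[0,0,-0.1],0,1],
  [[0,0,-0.05],0,1],
  [[0,0,0],0,1],
  [[0,0,0],0,1],
  [[0,0,0],0,1],
])

```text
t: 20.3
ee_pos: [535.1, 185.9, 83.8]
orientation: [-0.89, -3.013, 0.0]
ft_force: [-0.5, -0.7, 0.8]
width: 53.6
grasp_force: 30.0
```

```bash
python3 - <<'E'
from wr import *
goto(535.8,185.8,85,-15)
s=cams.get_image("scene")["image"][:,:,::-1]; t=cams.get_image("top")["image"][:,:,::-1]
cv2.imwrite("pics/s8.png",np.hstack([cv2.resize(s[190:340,160:360],(400,300),interpolation=cv2.INTER_CUBIC),cv2.resize(t[120:360,150:470],(400,300))]))
E
```

```text
t 20.3 tcp [535.1 185.9  83.8] line 57.1 tilt [-0. -0. -1.] q6 -0.68 F [-0.5 -0.7  0.8] M [-0.01  0.02  0.01] w 53.6 g 30.0
units [-0.02  0.01 -0.05] 14.41
```

View pics/s8.png

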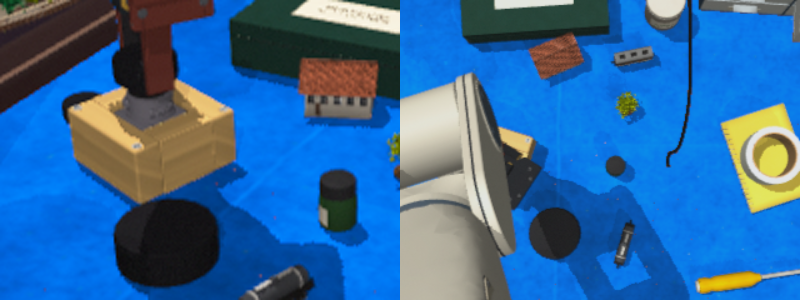

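The gripper holds the cap level just above the jar's neck, around (145,80) on the left. The jar is seated in its holder, the roll is on the notebook, and the bystanders haven't moved.

```bash
python3 -c "
from workcell import ctrl
print(ctrl.close_job())"
```

```text
the job is handed in; nothing more can be done
None
```

The job is handed in (no verdict was returned): the tape roll lies flat on the middle of the notebook, and the gripper holds the unscrewed cap level about 15 mm above the mouth of the seated jar, at 20.3 s of the 50 s allowed.

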